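Index the vacuum pod and hold its valve at the third click

ROBOT

A 7-joint arm with a two-finger parallel gripper is mounted at the origin on a cart in front of the work surface, level with it; the furniture and walls round the work are solid. World frame = base frame: x ahead of the robot, y to its left, z up, the work surface at z = 0. Lengths are in m, angles in rad, forces in N, time in s.
With the tool pointing down it reaches from about 0.4 to 0.85 m from the base axis. Payload 4.5 kg.
Tool frame: the origin (TCP) lies on the centre line of the jaws, within the pads' length; the fingertips stand 8 mm ahead of it and the grasp point (between the pads) lies 11 mm behind it; z points along the fingers, y is the line along which they close (so a half turn about z gives the same grasp; the last joint's range is limited). The gripper opens to 85 mm and grips with 20 to 120 N. Pads are 22 mm wide; open, the fingers measure 114 mm over their backs; the gripper's body (76 mm by 85 mm) begins 54 mm behind the grasp point. The pads swing forward as they close: fully open they stand 13 mm farther back than shut.
Start: joints at [-1.162, 0.689, -0.195, 1.565, 0.157, 0.902, -0.215], TCP at [0.229, 0.582, 0.239] pointing down, gripper open.
Joint ranges: [-3.01, 3.01], [-0.46, 2.08], [-1.47, 1.51], [0.13, 2.56], [-1, 4.14], [0.04, 2.09], [-2.66, 2.66]. Speed limits (rad/s): [2.57, 2.57, 3.14, 3.14, 3.14, 3.14, 3.14].

INTERFACE

Orientations are given as a unit quaternion [w, x, y, z].
In Python, from workcell import ctrl gives the robot as it stands.
- The arm moves only by the tool send_rows, never from a script. Its argument "targets" is a list of rows, each a list of 5 numbers: the shift along the tool's x, y, z each as a share of 20 mm, from -1 to 1, then the turn about the tool's z as a share of 0.15 rad, from -1 to 1, then the finger opening in mm, from 0 to 85.4. In form: [[dx, dy, dz, twist, fingers], ...]. A call has 1 to 20 rows; each row shifts and turns the commanded pose from where the row before left it, along the tool's axes as they then stand; what a row does not reach is not made up. A row lasts 1/10 s, in which the tool goes at most 50 mm and 8.59 degrees, less where a joint would pass 70% of its speed; a pose out of reach is approached as far as the arm can. A call with a number of a shift or a turn outside -1 to 1 is refused whole. A call with a gripper value outside its range is refused whole. The fingers move at their own pace and stop on an object; "squeeze" is the grip in N (left out, the last holds). Time passes only in rows, so rows that do not move let the fingers close. It gives the time, the measured TCP pose, the force, the opening and the grip force at its end, in the units of the state.
- ctrl.observe(): the state, without advancing time (a new reading comes with each control period).
- ctrl.snapshot(name): name is "side" or "top" or "wrist"; returns a dict with "pixels" (384x512x3 uint8, blue, green, red), "intrinsics" (3x3 intrinsics, pixels), "eye" and "orientation" of the camera in the world. Camera axes: x right, y up, looking along -z (the intrinsics and any distortion apply to the point x, -y, -z); pixel columns grow to the right and rows downward; lengths in m; the calibration is good to about 2 mm. A picture is of the moment at which its call begins. There is no depth.
- ctrl.finish_job(): hands the job in; it is judged then, once.
The state is a dict: "time_s": time; "q": joint angles; "qvel": joint speeds; "joint_torque": joint torques, N m; "tool_pos": TCP position; "ee_rot": TCP orientation; "force": force on the tool from outside, world axes, zero at the start; "ft_torque": the same for the moment, N m; "gripper_width": finger opening in m; "finger_force": force on a finger pad.
Only numpy, scipy, OpenCV 4.12 (cv2) and the standard library are available. Lean on these libraries where they do the work, as an engineer would, in place of code of your own. Each camera call takes 0.05 s, during which the arm holds its last target. There are 200 camera calls.

TASK

Set the vacuum pod to its yellow-marked angle: lift the red sprung plunger knob out of its hole, swing the pod head round until the knob stands over the hole beside the yellow mark (not the black one), and let the plunger drop fully home there. Then push the red bar of the spring-return valve lever down past two clicks to the third (the green mark), no further, and finish the program while still holding it down there. Do not press the lever before the pod is locked, and leave the stop pin, the collet and the steel block where they stand.

Things in the scene. Friction and masses are not known exactly. Their poses are not given: they have to be found in the camera images.
- pod: Fixed grey index plate of the vacuum pod, 165 x 215 x 22 mm, lying on the worktop. Origin on the underside, on the head's vertical turning axis; the plate reaches from x -112 to +53 mm and y -108 to +108 mm in its own frame (z up). Three 11 mm holes lie 85 mm from the axis: the middle one towards the pod's own -x, the others 0.96 rad (55 degrees) either side of it.
- pod_axis (a point): Point on the head's turning axis at the top face of the index plate (22 mm above the worktop).
- pod_head (a joint): Turn of the pod head (grey hub of 88 mm diameter with a black 66 x 118 mm rubber pad on top, pad top 65 mm above the worktop, and a radial arm that carries the plunger 85 mm from the axis), rad, 0 as it starts with the plunger in the middle hole, positive anticlockwise seen from above; free range -1.1 to 1.1; the side holes are at -0.96 and +0.96. It turns lightly (about 1 N at the knob) once the plunger is out; play in a hole about 0.02 rad.
- plunger (a joint): Height of the sprung plunger above fully home, m: 0 home in a hole, about 0.010 with its pin riding on the plate between holes, 0.018 at its upper stop. A spring of about 4 to 6 N pushes it down.
- plunger_knob (a point): Centre of the red round plunger knob, 27 mm diameter and 26 mm tall, standing upright on the arm's end, 85 mm from the head's axis; this centre is 77 mm above the worktop when the plunger is home. The arm's top below it is 49 mm above the worktop. The knob does not spin on its own, it turns with the head.
- yellow_mark_top (a point): Top of the round yellow button (18 mm diameter, 8 mm tall) on the index plate, 25 mm outside the wanted hole on the same line from the axis (110 mm from the axis). It may be at either side hole.
- black_mark_top (a point): Top of the like black button beside the other side hole.
- valve_turn (a joint): Turn of the valve lever, rad: 0 at rest, growing as its bar is pushed down; clicks at 0.30, 0.60 and 0.90 (two white marks, then a green one on the side cheeks beside the lever), end stop at 1.20. The clicks are only felt: a return spring brings the lever back to 0 from any angle when let go. The bar needs about 5 N at first, some 5 to 6 N at the third click and up to 9 N to get over a ridge between clicks.
- valve_hinge (a point): Middle of the lever's horizontal hinge, 100 mm above the worktop; the hinge line is the valve's own y axis. The point's x axis points away from the lever bar; at rest the lever points along -x and 0.55 rad upward, and each radian of the joint lowers it by one radian (about 0.35 rad below level at the third click). The housing cheeks reach 42 mm from the hinge, 48 mm wide in all.
- lever_bar_centre (a point): Centre of the red cross bar at the lever's end, 22 mm diameter, 50 mm long parallel to the hinge, 95 mm from the hinge; about 150 mm above the worktop at rest and 67 mm at the third click. Push on its top from above.
- lever: The lever with its red cross bar. Origin on the hinge.
- stop_pin_mid (a point): Centre of the loose steel stop pin, standing, 30 mm diameter, 63 mm tall. Bystander.
- collet_mid (a point): Centre of the loose spring collet, standing, 34 mm diameter, 46 mm tall. Bystander.
- block_mid (a point): Centre of the loose steel setting block, 25 x 50 x 30 mm. Bystander.

How it is judged:
On the way, in this order (a step that is already met when the one before it is completed fails the run):
1. the plunger is lifted clear of its hole (value of joint plunger above 0.009 m), for 0.1 s.
2. the plunger is fully home in the hole beside the yellow mark (value of joint plunger below 0.003 m and horizontal distance between plunger_knob and yellow_mark_top below 0.034 m), for 0.2 s.
3. the valve lever is pushed down from rest (value of joint valve_turn above 0.2 rad).
At the end, for the whole second after the job is handed in: The plunger is home (joint below 3 mm) in the hole beside the yellow mark (knob within 34 mm of the mark, seen from above; 25 mm when exact), and the robot still presses on the lever bar with more than 1 N and holds the valve lever at the third click, between 0.80 and 1.02 rad (all of step 2 and value of joint valve_turn between 0.8 and 1.02 rad and contact force between any of the fingers, the arm and lever above 1 N); the arm keeps its last pose, push and grip.
It fails at once if the valve lever is pressed while the pod is not locked at the yellow mark (value of joint valve_turn above 0.2 rad and (value of joint plunger above 0.005 m or horizontal distance between plunger_knob and yellow_mark_top above 0.038 m)).
It fails at once if the stop pin is moved (distance of stop_pin_mid from where it was at the start of the episode above 0.02 m).
It fails at once if the collet is moved (distance of collet_mid from where it was at the start of the episode above 0.02 m).
It fails at once if the steel block is moved (distance of block_mid from where it was at the start of the episode above 0.02 m).
It also fails if it takes over 54 s, if anything falls off the work surface, if the arm or the gripper's body presses on something with over 40 N, if the wrist force passes 120 N, or if a joint passes its speed limit or range.

## Working session

There is one attempt and no reset: what is moved stays moved. The work goes in short steps, Python scripts to look and compute and a tool call to move; the robot and the scene stay as the last step left them, time stands still between calls to the robot, and variables do not carry over. Pictures are saved under pics/ and viewed, at most 10 in all, crops included, and the job is handed in when it is done.

Besides the shell and the picture viewer there is one more tool, called after "Emit:" as a command line: name --pt "numbers of a row" for each row, then --argument value for the rest. send_rows: Moves the arm, as the interface text tells. Its arguments: {"type":"object","properties":{"targets":{"type":"array"},"squeeze":{"type":"number"}},"required":["targets"]}

```bash
mkdir -p pics; ls
cat > h.py <<'E'
import numpy as np, cv2
from workcell import ctrl
from scipy.spatial.transform import Rotation as R
def rot(q): return R.from_quat([q[1],q[2],q[3],q[0]]).as_matrix()
def snap(n,f=None):
    s=ctrl.snapshot(n)
    if f: cv2.imwrite('pics/'+f,s['pixels'])
    return s
def mat(s):
    o=np.array(s['orientation'],float)
    return o if o.shape==(3,3) else rot(o)
def ray(s,u,v):
    K=np.array(s['intrinsics']); d=np.linalg.inv(K)@[u,v,1]; d=mat(s)@[d[0],-d[1],-d[2]]
    return np.array(s['eye']),d/np.linalg.norm(d)
def onz(s,u,v,z):
    e,d=ray(s,u,v); return e+d*(z-e[2])/d[2]
def tri(rs):
    A=0;b=0
    for e,d in rs:
        P=np.eye(3)-np.outer(d,d);A=A+P;b=b+P@e
    x=np.linalg.solve(A,b); return x,[np.linalg.norm((np.eye(3)-np.outer(d,d))@(x-e)) for e,d in rs]
def proj(s,p):
    c=mat(s).T@(np.array(p)-s['eye']); k=np.array(s['intrinsics'])@[c[0],-c[1],-c[2]]; return k[:2]/k[2]
def blobs(s,lo,hi,amin=30):
    h=cv2.cvtColor(s['pixels'],cv2.COLOR_BGR2HSV); h[...,0]=(h[...,0].astype(int)+30)%180
    m=cv2.inRange(h,np.array(lo),np.array(hi))
    n,l,st,c=cv2.connectedComponentsWithStats(m)
    return [(c[i].round(1).tolist(),st[i].tolist()) for i in range(1,n) if st[i,4]>=amin]
RED=((22,120,60),(40,255,255)); YEL=((48,120,90),(65,255,255))  # hue shifted +30
E
python3 - <<'E'
from h import *
print(ctrl.observe())
for n in('side','top','wrist'):
    s=snap(n,n+'0.png'); print(n,s['eye'],s['orientation'],s['intrinsics'],[k for k in s])
    print('R',blobs(s,*RED)); print('Y',blobs(s,*YEL))
a=[cv2.imread(f'pics/{n}0.png') for n in('side','top')]
E
```

```text
pics
{'time_s': 0.0, 'q': array([-1.16219719,  0.68997094, -0.1945171 ,  1.5663855 ,  0.1572975 ,
        0.90248919, -0.21511195]), 'qvel': array([-0.00083743, -0.00126219,  0.00119933,  0.00131959,  0.00199255,
        0.00209777, -0.00106704]), 'joint_torque': array([ 3.89219131e-04, -5.39588177e+01, -1.26637358e+00, -1.58546662e+01,
        9.09520313e-03,  9.41966311e-03, -1.30226914e-05]), 'tool_pos': array([0.22860982, 0.58098912, 0.2384812 ]), 'ee_rot': array([-1.07445454e-04,  1.86266031e-01,  9.82498906e-01, -9.24326112e-04]), 'force': array([ 0.20515645,  1.28953478, -0.84575226]), 'ft_torque': array([ 0.02697963, -0.03445946,  0.0029284 ]), 'finger_force': 0.0, 'gripper_width': 0.08541200374717224}
side [-0.03950731 -0.88739477  0.82364079] [ 0.85119837  0.45957408 -0.1271462  -0.21928715] [[455.72627089   0.         256.38639871]
 [  0.         455.72627089 186.85594352]
 [  0.           0.           1.        ]] ['pixels', 'intrinsics', 'eye', 'orientation']
R [([191.0, 33.4], [151, 11, 72, 52, 1510]), ([207.9, 150.6], [202, 145, 13, 12, 94]), ([117.1, 186.8], [97, 150,
[... 691 characters left out ...]
8, 2, 40]), ([306.5, 265.8], [280, 265, 54, 2, 54]), ([254.4, 267.1], [236, 267, 41, 2, 46]), ([83.0, 271.0], [66, 271, 35, 1, 35]), ([121.5, 270.0], [104, 270, 36, 1, 36]), ([38.5, 272.0], [21, 272, 36, 1, 36])]
Y []
wrist [0.16441974 0.60613063 0.37323257] [ 0.81828528 -0.11483309 -0.07730191  0.55789513] [[335.62010518   0.         262.46599034]
 [  0.         335.62010518 192.48415233]
 [  0.           0.           1.        ]] ['pixels', 'intrinsics', 'eye', 'orientation']
R [([429.7, 97.1], [347, 65, 165, 65, 382]), ([265.4, 160.8], [186, 131, 155, 62, 312]), ([162.1, 195.8], [154, 193, 18, 7, 43]), ([141.4, 208.5], [120, 201, 42, 17, 57]), ([59.7, 240.3], [0, 218, 119, 47, 213])]
Y []
```

Run:
```python
from h import *
import types
a=cv2.imread('pics/top0.png'); b=cv2.imread('pics/side0.png')
cv2.imwrite('pics/top0b.png',cv2.resize(a,(800,600))); cv2.imwrite('pics/side0b.png',cv2.resize(b,(800,600)))
```

```text
(no output)
```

View pics/top0b.png

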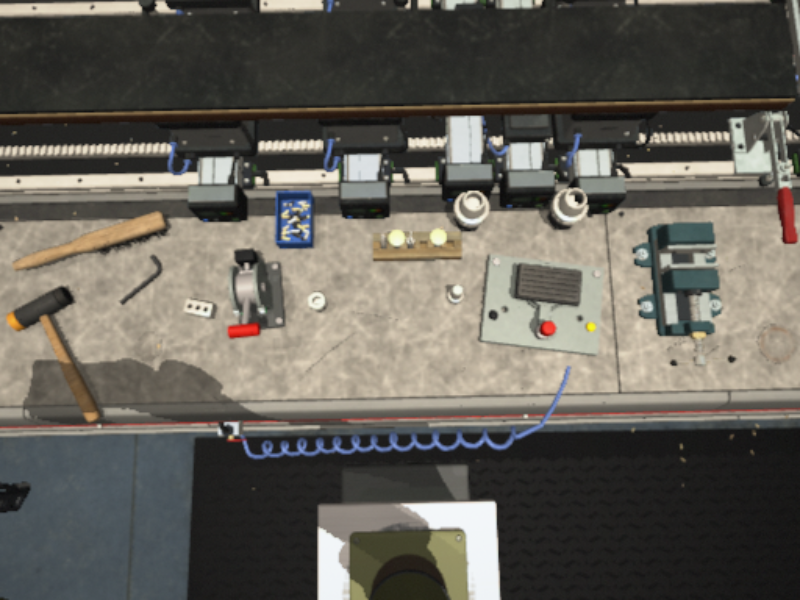

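View pics/side0b.png

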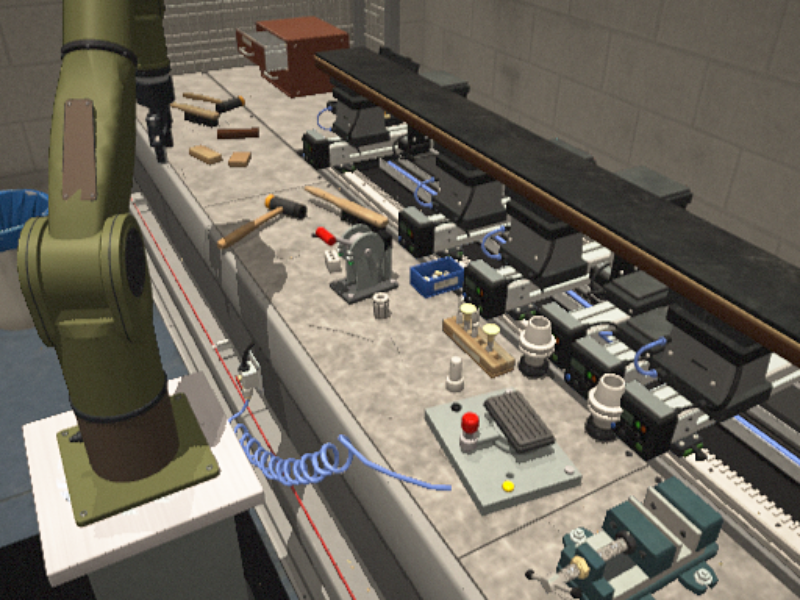

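The overhead view shows the red knob at (547,328), yellow mark at (591,327) and black mark at (493,315). The lever bar is at (244,330), the stop pin at (456,293), the collet at (316,300) and the block at (199,308). The side view agrees (knob (470,422), yellow (508,487), bar (324,236)).

Run:
```python
from h import *
t=snap('top'); s=snap('side')
yl=((48,60,90),(65,255,255))
bt=[b for b in blobs(t,*yl,5) if 340<b[0][0]<400]; print(bt)
k,r=tri([ray(t,350.2,209.9),ray(s,300.4,270.2)]); print('knob',k,r)
u=bt[0][0] if bt else (378,209); y,r=tri([ray(t,*u),ray(s,324.7,311.0)]); print('yel',y,r, onz(t,*u,.03), onz(s,324.7,311,.03))
b,r=tri([ray(t,155.8,210.9),ray(s,207.9,150.6)]); print('bar',b,r)
print('black',onz(t,493*.64,315*.64,.03))
# plate corners at z=.022 (top pic /800*512)
for c in[(487,255),(605,266),(598,355),(480,341)]: print('corner',onz(t,c[0]*.64,c[1]*.64,.022))
for n,c,z in[('pin',(456,290),.06),('collet',(316,299),.046),('block',(199,308),.03),('hinge?',(250,280),.1)]: print(n,onz(t,c[0]*.64,c[1]*.64,z))
# bar axis direction
h=cv2.cvtColor(t['pixels'],cv2.COLOR_BGR2HSV);h[...,0]=(h[...,0].astype(int)+30)%180
m=cv2.inRange(h,np.array(RED[0]),np.array(RED[1]));m[:, :140]=0;m[:,175:]=0;m[230:]=0
print(cv2.minAreaRect(cv2.findNonZero(m)))
```

```text
[([378.6, 65.9], [332, 65, 96, 3, 154]), ([377.9, 208.9], [375, 206, 7, 7, 39])]
knob [ 0.44885443 -0.25324388  0.07593701] [np.float64(2.747239832579705e-05), np.float64(2.747239832589195e-05)]
yel [ 0.66130403 -0.3214603   0.06089976] [np.float64(0.19388295617995563), np.float64(0.19388295617995596)] [ 0.89685889 -0.37911468  0.03      ] [ 0.45312767 -0.35030403  0.03      ]
bar [0.44691044 0.26113761 0.14861733] [np.float64(0.00044874872019346385), np.float64(0.0004487487201935766)]
black [ 0.48151975 -0.16636358  0.03      ]
corner [ 0.59741372 -0.16180271  0.022     ]
corner [ 0.57120447 -0.38212724  0.022     ]
corner [ 0.40442255 -0.35604262  0.022     ]
corner [ 0.43500676 -0.14140625  0.022     ]
pin [ 0.52371359 -0.09735015  0.06      ]
collet [0.51559416 0.1564565  0.046     ]
block [0.50667913 0.37379527 0.03      ]
hinge? [0.54124273 0.26385603 0.1       ]
((155.98782348632812, 210.8902587890625), (8.392796516418457, 20.540266036987305), 83.6598129272461)
```

Emit:
send_rows --pt "-0.94 -0.59 0 0 85" --pt "-0.94 -0.59 0 0 85" --pt "-0.94 -0.59 0 0 85" --pt "-0.94 -0.59 0 0 85" --pt "-0.94 -0.59 0 0 85" --pt "-0.94 -0.59 0 0 85" --pt "-0.94 -0.59 0 0 85" --pt "-0.94 -0.59 0 0 85" --pt "-0.94 -0.59 0 0 85" --pt "-0.94 -0.59 0 0 85" --pt "-0.94 -0.59 0 0 85" --pt "-0.94 -0.59 0 0 85" --pt "-0.94 -0.59 0 0 85" --pt "-0.48 -0.97 0 0 85" --pt "-0.48 -0.97 0 0 85" --pt "-0.48 -0.97 0 0 85" --pt "-0.48 -0.97 0 0 85" --pt "-0.48 -0.97 0 0 85" --pt "-0.48 -0.97 0 0 85" --pt "-0.48 -0.97 0 0 85"

```text
time_s: 2.25
tool_pos: [0.413, 0.1976, 0.2394]
ee_rot: [0.0, 0.186, 0.983, 0.0]
force: [0.5, -0.7, -0.1]
gripper_width: 0.0849
finger_force: 0.0
```

Emit:
send_rows --pt "-0.48 -0.97 0 0 85" --pt "-0.48 -0.97 0 0 85" --pt "-0.48 -0.97 0 0 85" --pt "-0.48 -0.97 0 0 85" --pt "-0.48 -0.97 0 0 85" --pt "-0.48 -0.97 0 0 85" --pt "-0.48 -0.97 0 0 85" --pt "-0.48 -0.97 0 0 85" --pt "-0.48 -0.97 0 0 85" --pt "-0.48 -0.97 0 0 85" --pt "-0.48 -0.97 0 0 85" --pt "-0.48 -0.97 0 0 85" --pt "-0.48 -0.97 0 0 85" --pt "-0.48 -0.97 0 0 85" --pt "-0.48 -0.97 0 0 85" --pt "-0.48 -0.97 0 0 85" --pt "-0.48 -0.97 0 0 85" --pt "-0.48 -0.97 0 0 85" --pt "-0.48 -0.97 0 0 85" --pt "-0.48 -0.97 0 0 85"

```text
time_s: 4.25
tool_pos: [0.4495, -0.2338, 0.2393]
ee_rot: [0.0, 0.186, 0.982, 0.0]
force: [-0.1, 1.3, -0.1]
gripper_width: 0.085
finger_force: 0.0
```

Emit:
send_rows --pt "-0.48 -0.97 0 0 85" --pt "0 0 0 1 85" --pt "0 0 0 1 85" --pt "0 0 0 1 85" --pt "0 0 0 1 85" --pt "0 0 0 1 85" --pt "0 0 0 1 85" --pt "0 0 0 1 85" --pt "0 0 0 1 85" --pt "0 0 0 1 85" --pt "0 0 0 1 85" --pt "0 0 0 1 85" --pt "0 0 0 1 85" --pt "0 0 0 1 85" --pt "0 0 0 1 85" --pt "0 0 0 1 85" --pt "0 0 0 1 85" --pt "0 0 0 1 85" --pt "0 0 0 1 85" --pt "0 0 0 1 85"

```text
time_s: 6.25
tool_pos: [0.4515, -0.2542, 0.2393]
ee_rot: [-0.0, 0.999, -0.044, 0.0]
force: [0.4, -0.3, -0.0]
gripper_width: 0.0852
finger_force: 0.0
```

Run:
```python
from h import *
w=snap('wrist','w1.png'); s=snap('side')
print(w['eye'],ctrl.observe()['tool_pos'],ctrl.observe()['ee_rot'])
print('wR',blobs(w,*RED)); print('wY',blobs(w,*YEL)); print('sR',blobs(s,*RED)); print('sY',blobs(s,*YEL))
```

```text
[ 0.52135527 -0.26108594  0.37395357] [ 0.45148824 -0.25417398  0.23907145] [ 1.03301945e-04  9.99135906e-01 -4.15615784e-02 -2.57971266e-04]
wR [([261.6, 180.5], [248, 165, 28, 31, 691])]
wY [([349.1, 152.5], [341, 145, 17, 16, 211])]
sR [([194.7, 33.9], [167, 11, 56, 51, 1484]), ([164.6, 35.4], [158, 27, 12, 18, 104]), ([207.9, 150.6], [202, 145, 13, 12, 94]), ([118.6, 189.4], [100, 156, 36, 64, 79]), ([146.8, 239.9], [138, 223, 19, 35, 49]), ([166.6, 275.6], [158, 260, 19, 32, 49]), ([300.4, 270.2], [295, 264, 12, 14, 124]), ([207.0, 348.6], [186, 311, 42, 73, 144])]
sY [([324.7, 311.0], [321, 308, 8, 7, 43])]
```

View pics/w1.png

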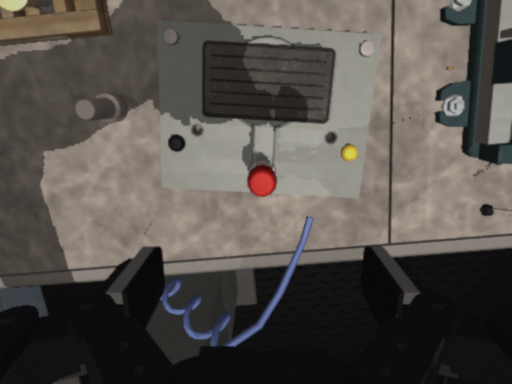

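The wrist view shows the knob at (262,180), yellow button (349,152) with its hole at (331,137), and black button (177,143) with its hole at (198,129).

Run:
```python
from h import *
from scipy.optimize import least_squares
w=snap('wrist'); s=snap('side')
k,r=tri([ray(w,261.6,180.5),ray(s,300.4,270.2)]); print('knob',k,r)
y,r=tri([ray(w,349.1,152.5),ray(s,324.7,311.0)]); print('yel',y,r)
k2=onz(w,261.6,180.5,k[2]); y=onz(w,349.1,152.5,.029);b=onz(w,177,143,.029);hy=onz(w,331,138,.022);hb=onz(w,198,129.5,.022)
print(k2,y,b,hy,hb)
def model(p):
    c=p[:2];d=lambda a,r:c+r*np.array([np.cos(p[2]+a),np.sin(p[2]+a)])
    return [d(0,.085),d(.96,.11),d(-.96,.11),d(.96,.085),d(-.96,.085)]
f=lambda p:np.ravel(np.array(model(p))-np.array([v[:2] for v in(k,y,b,hy,hb)]))
o=least_squares(f,[.533,-.265,3.0]); print(o.x,(f(o.x)*1000).round(1)); print(np.array(model(o.x)).round(4))
```

```text
knob [ 0.44818163 -0.25381207  0.07678563] [np.float64(0.00016539729792931944), np.float64(0.0001653972979292652)]
yel [ 0.45727197 -0.34624938  0.02371161] [np.float64(0.00031358197249693184), np.float64(0.0003135819724968747)]
[ 0.44806433 -0.25369145  0.07678563] [ 0.45847353 -0.34515917  0.029     ] [ 0.48285375 -0.16945339  0.029     ] [ 0.47398093 -0.32826444  0.022     ] [ 0.49408706 -0.19137806  0.022     ]
[ 0.53263087 -0.26633422  2.99985587] [ 0.3 -0.5 -1.  -1.5  0.1  1.2  0.6 -0.1  0.1  0.9]
[[ 0.4485 -0.2543]
 [ 0.4574 -0.3466]
 [ 0.4829 -0.1682]
 [ 0.4745 -0.3284]
 [ 0.4942 -0.1905]]
```

Emit:
send_rows --pt "-0.16 0 0.5 0.39 60" --pt "0 0 1 0 60" --pt "0 0 1 0 60" --pt "0 0 1 0 60" --pt "0 0 1 0 60" --pt "0 0 1 0 60" --pt "0 0 1 0 60" --pt "0 0 1 0 60" --pt "0 0 0.7 0 60" --pt "0 0 0.35 0 60" --pt "0 0 0 0 60" --pt "0 0 0 0 60" --squeeze 40

```text
time_s: 7.65
tool_pos: [0.4481, -0.2544, 0.0685]
ee_rot: [0.0, 0.997, -0.071, 0.0]
force: [-0.3, 0.0, -0.4]
gripper_width: 0.0601
finger_force: 0.0
```

Run:
```python
from h import *
w=snap('wrist'); s=snap('side'); o=ctrl.observe()
cv2.imwrite('pics/g1.png',np.hstack([cv2.resize(w['pixels'],(400,300)),cv2.resize(s['pixels'][180:330,200:400],(400,300))]))
print(o['tool_pos'],o['ee_rot'],o['force'],o['gripper_width'])
```

```text
[ 0.44849368 -0.25447859  0.06889192] [ 2.84141893e-04  9.97485379e-01 -7.08700020e-02  5.30055538e-04] [ 0.16568045  0.2512392  -0.03272321] 0.059537916720597446
```

View pics/g1.png

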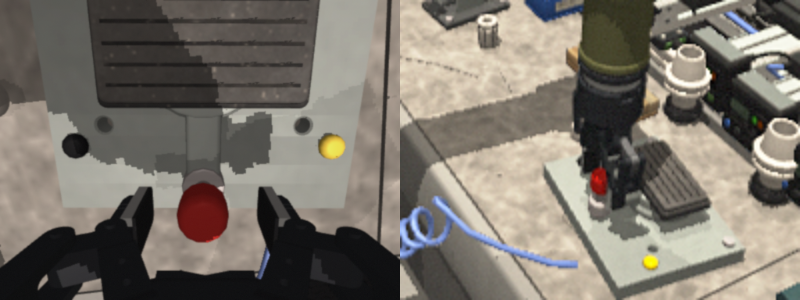

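The knob at (202,212) in the left half stands midway between the open pads at (135,225) and (272,225), so I'll close and lift.

Emit:
send_rows --pt "0 0 0 0 20" --pt "0 0 0 0 20" --pt "0 0 0 0 20" --pt "0 0 0 0 20" --pt "0 0 0 0 20" --pt "0 0 0 0 20" --squeeze 50

```text
time_s: 8.35
tool_pos: [0.4484, -0.2541, 0.0688]
ee_rot: [-0.0, 0.997, -0.071, 0.0]
force: [-1.0, 0.4, 5.6]
gripper_width: 0.0252
finger_force: 48.9
```

Emit:
send_rows --pt "0 0 -0.35 0 20" --pt "0 0 -0.35 0 20" --pt "0 0 0 0 20" --pt "0 0 0 0 20"

```text
time_s: 8.75
tool_pos: [0.4484, -0.2541, 0.0823]
ee_rot: [0.0, 0.998, -0.071, 0.0]
force: [1.1, 0.2, -6.2]
gripper_width: 0.0249
finger_force: 49.4
```

Run:
```python
from h import *
s=snap('side'); print([b for b in blobs(s,*RED) if 280<b[0][0]<320])
print(ctrl.observe()['force'],ctrl.observe()['gripper_width'])
cv2.imwrite('pics/g2.png',cv2.resize(s['pixels'][180:330,200:400],(600,450),interpolation=cv2.INTER_CUBIC))
# arc chords in tool axes: n steps
n=12;a=.96/n
o=ctrl.observe();p=o['tool_pos'][:2]-np.array([.5326,-.2663]);print(p,np.hypot(*p),np.arctan2(p[1],p[0]))
q=o['ee_rot'];M=rot(q)[:2,:2]
R2=np.array([[np.cos(a),-np.sin(a)],[np.sin(a),np.cos(a)]])
print(M.T@(R2@p-p)/.02, a/.15)
```

```text
[([297.8, 265.6], [295, 260, 6, 13, 52])]
[ 1.08618899 -0.33750313 -6.05224462] 0.025014101335629143
[-0.08423951  0.01222571] 0.08512204281598121 2.997468581561466
[0.01269453 0.34016059] 0.5333333333333333
```

Emit:
send_rows --pt "0.013 0.34 0 -0.533 20" --pt "0.013 0.34 0 -0.533 20" --pt "0.013 0.34 0 -0.533 20" --pt "0.013 0.34 0 -0.533 20" --pt "0.013 0.34 0 -0.533 20" --pt "0.013 0.34 0 -0.533 20" --pt "0 0 0 0 20"

```text
time_s: 9.5
tool_pos: [0.4526, -0.2944, 0.0819]
ee_rot: [-0.0, 0.986, 0.169, 0.0]
force: [3.0, 0.8, -7.2]
gripper_width: 0.0252
finger_force: 49.5
```

Emit:
send_rows --pt "0.013 0.34 0 -0.533 20" --pt "0.013 0.34 0 -0.533 20" --pt "0.013 0.34 0 -0.533 20" --pt "0.013 0.34 0 -0.533 20" --pt "0.013 0.34 0 -0.533 20" --pt "0.013 0.34 0 -0.533 20" --pt "0 0 0 0 20" --pt "0 0 0 0 20"

```text
time_s: 10.3
tool_pos: [0.4744, -0.3274, 0.0819]
ee_rot: [-0.0, 0.918, 0.396, 0.0]
force: [3.8, 1.3, -5.5]
gripper_width: 0.025
finger_force: 49.6
```

Run:
```python
from h import *
s=snap('side'); w=snap('wrist'); o=ctrl.observe()
p=o['tool_pos'][:2]-np.array([.5326,-.2663]);print(o['tool_pos'],np.hypot(*p),np.arctan2(p[1],p[0])%6.283,o['force'],o['gripper_width'])
cv2.imwrite('pics/g3.png',np.hstack([cv2.resize(w['pixels'],(400,300)),cv2.resize(s['pixels'][180:330,200:400],(400,300))]))
```

```text
[ 0.47437556 -0.32744053  0.08211679] 0.08442896423745909 3.951230658435904 [ 4.37967624  2.05726397 -5.72563728] 0.024478060710696133
```

View pics/g3.png

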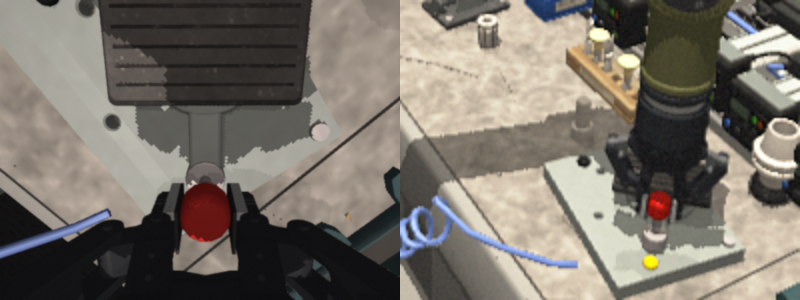

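The knob is held at (205,212), and the yellow button stands just outboard of it, at (650,262) in the right half. The angle is about 0.01 rad short of the hole, so I'll nudge it and lower.

Emit:
send_rows --pt "0 0.04 0 0 20" --pt "0 0 0.2 0 20" --pt "0 0 0.2 0 20" --pt "0 0 0.2 0 20" --pt "0 0 0.1 0 20" --pt "0 0 0 0 20"

```text
time_s: 11.0
tool_pos: [0.4752, -0.3282, 0.0689]
ee_rot: [-0.0, 0.917, 0.398, 0.0]
force: [2.7, 4.3, 2.6]
gripper_width: 0.0251
finger_force: 50.4
```

Emit:
send_rows --pt "0 0 0 0 60" --pt "0 0 0 0 60" --pt "0 0 0 0 60" --pt "0 0 -0.5 0 60" --pt "0 0 -1 0 60" --pt "0 0 -1 0 60" --pt "0 0 -1 0 60" --pt "0 0 -1 0 60" --pt "0 0 -1 0 60" --pt "0 0 -1 0 60" --pt "0 0 -1 0 60" --pt "0 0 -1 0 60" --pt "0 0 0 0 60"

```text
time_s: 12.3
tool_pos: [0.4757, -0.3305, 0.2415]
ee_rot: [0.003, 0.918, 0.397, 0.002]
force: [-0.6, -0.7, -1.0]
gripper_width: 0.0597
finger_force: 0.0
```

Run:
```python
from h import *
s=snap('side'); w=snap('wrist'); o=ctrl.observe()
sr=[b for b in blobs(s,*RED) if 290<b[0][0]<350 and b[0][1]>200]; wr=blobs(w,*RED,100); wy=blobs(w,*YEL,60)
print(sr,wr,wy,o['tool_pos'],o['ee_rot'],o['force'])
k,r=tri([ray(w,*wr[0][0]),ray(s,*sr[0][0])]); y=onz(w,*wy[0][0],.029)
print('knob',k,r,'yel',y,np.hypot(*(k-y)[:2]), 'dist',np.hypot(*(k[:2]-[.4574,-.3466])))
print('expected home side px',proj(s,[.4745,-.3284,.077]),'10mm up',proj(s,[.4745,-.3284,.087]))
```

```text
[([329.0, 286.3], [323, 279, 13, 15, 149])] [([260.7, 175.5], [247, 160, 28, 31, 687])] [] [ 0.47445875 -0.32906738  0.23865787] [2.94568294e-04 9.17642688e-01 3.97406326e-01 1.50090989e-04] [ 0.51197602 -0.11392028  0.69601799]Traceback (most recent call last):
  File "<stdin>", line 5, in <module>
IndexError: list index out of range
```

Run:
```python
from h import *
s=snap('side'); w=snap('wrist'); t=snap('top')
k,r=tri([ray(w,260.7,175.5),ray(s,329.0,286.3)]); print('knob',k,r,np.hypot(*(k[:2]-[.4574,-.3466])))
print(proj(s,[.4745,-.3284,.077]),proj(s,[.4745,-.3284,.087]))
bb=[b for b in blobs(t,*RED) if b[0][0]<175 and b[0][1]<230]; sb=[b for b in blobs(s,*RED) if 195<b[0][0]<215 and 140<b[0][1]<160]
print(bb,sb)
c=np.array(bb[0][0]); a=np.radians(-6.34); v=np.array([np.cos(a),np.sin(a)])*9
A,B=onz(t,*(c+v),.149),onz(t,*(c-v),.149); print('bar ends',A,B,'dir',np.arctan2(*(B-A)[1::-1]),np.linalg.norm(B-A))
h=cv2.resize(t['pixels'][140:230,90:220],(780,540),interpolation=cv2.INTER_CUBIC); cv2.imwrite('pics/v.png',h)
```

```text
knob [ 0.47484457 -0.32787332  0.07734661] [np.float64(0.0010009491681380314), np.float64(0.0010009491681380997)] 0.025592998789126707
[328.55875622 286.52952527] [329.00992503 283.32605158]
[([155.8, 210.9], [146, 206, 21, 11, 165])] [([207.9, 150.6], [202, 145, 13, 12, 94])]
bar ends [0.44932656 0.2380929  0.149     ] [0.44522277 0.28364694 0.149     ] dir 1.660640081034484 0.04573852211067603
```

View pics/v.png

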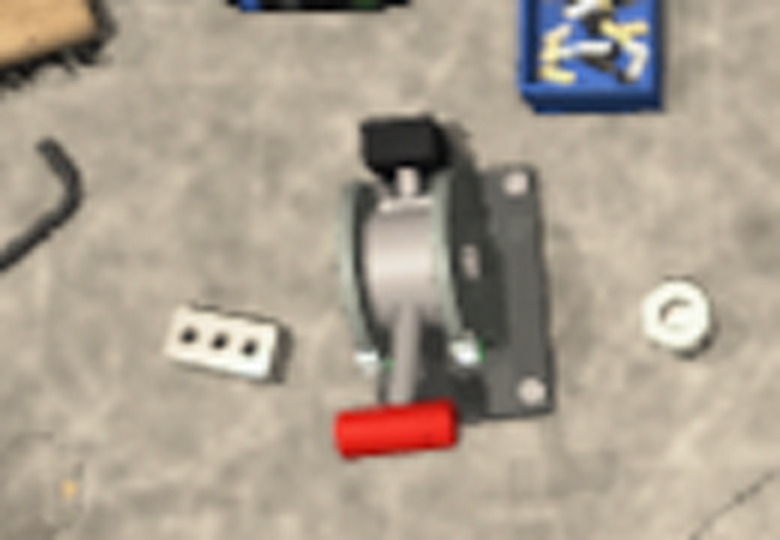

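The valve picture shows the red bar at (396,430), the hinge housing above it at (405,260), the block to the left (225,342) and the collet to the right (678,318). Both stand clear. The plunger is home: knob z is 77 mm, 25.6 mm from the mark. Next I'll go above the bar with the fingers shut.

Emit:
send_rows --pt "0.93 -0.96 0 0 0" --pt "0.93 -0.96 0 0 0" --pt "0.93 -0.96 0 0 0" --pt "0.93 -0.96 0 0 0" --pt "0.93 -0.96 0 0 0" --pt "0.93 -0.96 0 0 0" --pt "0.93 -0.96 0 0 0" --pt "0.93 -0.96 0 0 0" --pt "0.93 -0.96 0 0 0" --pt "0.93 -0.96 0 0 0" --pt "0.93 -0.96 0 0 0" --pt "0.93 -0.96 0 0 0" --pt "0.93 -0.96 0 0 0" --pt "0.93 -0.96 0 0 0" --pt "0.93 -0.96 0 0 0" --pt "0.93 -0.96 0 0 0" --pt "0.93 -0.96 0 0 0" --pt "0.93 -0.96 0 0 0" --pt "0.93 -0.96 0 0 0" --pt "0.93 -0.96 0 0 0"

```text
time_s: 14.55
tool_pos: [0.4483, 0.2059, 0.2375]
ee_rot: [0.0, 0.918, 0.398, -0.001]
force: [0.3, 0.2, 0.2]
gripper_width: 0.0
finger_force: 0.0
```

Emit:
send_rows --pt "0.93 -0.96 0 0 0" --pt "0.93 -0.96 0 0 0" --pt "0 0 0 -1 0" --pt "0 0 0 -1 0" --pt "0 0 0 -1 0" --pt "0 0 0 -1 0" --pt "0 0 0 -1 0" --pt "0 0 0 -0.63 0" --pt "0 0 0 0 0" --pt "0 0 0 0 0"

```text
time_s: 15.55
tool_pos: [0.4461, 0.2582, 0.2378]
ee_rot: [-0.0, 0.675, 0.738, -0.001]
force: [-0.6, 0.2, 0.8]
gripper_width: -0.0001
finger_force: 0.0
```

Run:
```python
from h import *
s=snap('side'); w=snap('wrist','w2.png'); o=ctrl.observe()
wr=blobs(w,*RED,100); print(wr,o['tool_pos'],o['ee_rot'],o['gripper_width'],o['force'])
k,r=tri([ray(w,*wr[0][0]),ray(s,207.9,150.6)]); print('bar',k,r)
M=rot(o['ee_rot']); print('tool-axis shift/20mm',M.T@(k-o['tool_pos'])/.02)
```

```text
[([262.8, 197.7], [247, 162, 32, 73, 2144])] [0.44620608 0.25835453 0.23796521] [-3.33952803e-05  6.74678496e-01  7.38111653e-01 -3.38573914e-04] 9.595402683407132e-05 [-0.38406622  0.04221071 -0.78334775]
bar [0.44628609 0.25993919 0.14937581] [np.float64(0.0003435416679625614), np.float64(0.00034354166796263296)]
tool-axis shift/20mm [0.08036108 0.01349873 4.42943101]
```

View pics/w2.png

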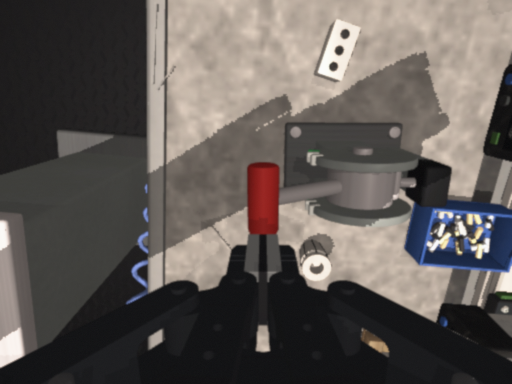

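The red bar at (263,198) runs up the picture, directly ahead of the shut fingertips, and nothing is in the way. I'll press down along the bar's arc.

Emit:
send_rows --pt "0.08 0.02 1 0 0" --pt "0 0 1 0 0" --pt "0 0 1 0 0" --pt "0 0 0.4 0 0" --pt "0 -0.16 0.4 0 0" --pt "0 -0.16 0.4 0 0" --pt "0 -0.16 0.4 0 0" --pt "0 -0.05 0.35 0 0" --pt "0 -0.05 0.35 0 0" --pt "0 -0.05 0.35 0 0" --pt "0 -0.05 0.35 0 0" --pt "0 0 0 0 0"

```text
time_s: 16.85
tool_pos: [0.4314, 0.2587, 0.1181]
ee_rot: [-0.001, 0.674, 0.739, -0.001]
force: [-4.1, -1.5, 4.3]
gripper_width: 0.0001
finger_force: 2.5
```

Run:
```python
from h import *
s=snap('side'); w=snap('wrist'); o=ctrl.observe()
print([b for b in blobs(s,*RED,15) if 185<b[0][0]<230 and 120<b[0][1]<190],blobs(w,*RED,100),o['tool_pos'],o['force'])
h=np.array([.5277,.2683,.1]);x=np.array([.996,.09,0])
for q in(.4,.55,.7,.8,.9,1.02):print(q,proj(s,h-x*.095*np.cos(.55-q)+[0,0,.095*np.sin(.55-q)]))
```

```text
[([205.2, 166.9], [199, 161, 13, 12, 75])] [([263.5, 214.8], [241, 191, 46, 54, 1932])] [0.43181774 0.25871436 0.11870856] [-4.8402145   0.11147323  7.25108425]
0.4 [204.93492441 161.42721374]
0.55 [204.8471938  165.46158875]
0.7 [205.35601196 169.26516677]
0.8 [206.01613784 171.62871524]
0.9 [206.92151151 173.82689987]
1.02 [208.31365195 176.21711004]
```

Emit:
send_rows --pt "0 0.03 0.33 0 0" --pt "0 0.05 0.33 0 0" --pt "0 0.06 0.33 0 0" --pt "0 0.07 0.33 0 0" --pt "0 0.08 0.3 0 0" --pt "0 0 0 0 0" --pt "0 0 0 0 0" --pt "0 0 0 0 0"

```text
time_s: 17.75
tool_pos: [0.4378, 0.2594, 0.0865]
ee_rot: [-0.001, 0.674, 0.739, -0.001]
force: [-4.3, -0.3, 5.3]
gripper_width: -0.0
finger_force: 2.8
```

Run:
```python
from h import *
s=snap('side'); o=ctrl.observe()
print([b for b in blobs(s,*RED,15) if 185<b[0][0]<230 and 120<b[0][1]<190],o['tool_pos'],o['force'],o['time_s'])
print([b for b in blobs(s,*RED) if 290<b[0][0]<350 and b[0][1]>200])
z=o['tool_pos'][2]-.019; print('q est',.55+np.arcsin((.1-z)/.095))
cv2.imwrite('pics/f.png',cv2.resize(s['pixels'][110:230,150:310],(800,600),interpolation=cv2.INTER_CUBIC))
```

```text
[([207.6, 175.2], [201, 170, 13, 11, 72])] [0.43785759 0.25941701 0.08650469] [-4.95627313 -0.60016089  5.27637798] 17.8
[([329.0, 286.4], [323, 279, 13, 16, 146])]
q est 0.8991039431199934
```

View pics/f.png

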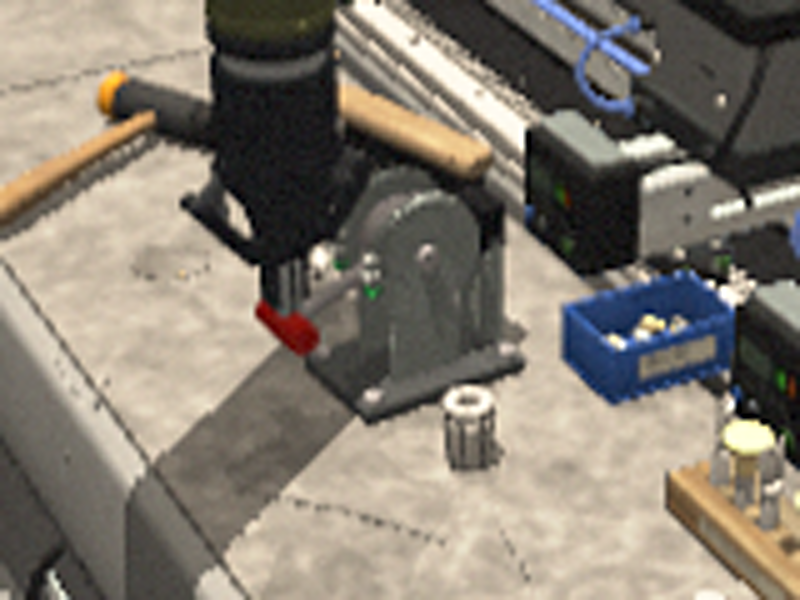

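The fingertips hold the red bar at (287,328), with the lever by the green mark at (372,292). The height gives about 0.90 rad and the press is about 5 N. The knob is still home (side pixel unchanged). Handing in.

```bash
python3 -c "
from h import *
print(ctrl.finish_job())"
```

```text
the job is handed in; nothing more can be done
None
```

I handed the job in at about 18 s with the plunger home beside the yellow mark and the fingers holding the lever bar at the third click (about 0.90 rad by tool height, up to 0.97 by camera, limit 1.02; about 5 N); no verdict came back.

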